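# Light the carved bust and hold the camera release

### The job

Set up the long-exposure picture of the carved bust with your fingertips: first tip the red rocker on the grey supply box over to on by pushing down its raised, white-striped end, then press the blue lamp key fully in, and last press the green button of the camera release fully down and finish while still holding it down. Leave the yellow lamp key out, do not pick up or shove any of the four control units, and leave everything else on the table as it stands.

Things in the scene. Friction and masses are not known exactly. Their poses are not given: they have to be found in the camera images.
- supply_box: loose grey supply box, 110 (x) x 76 (y) mm, top 42 mm high, about 0.9 kg, with a red rocker in a black bezel (80 x 46 mm outside, rim 48 mm high) in the middle of its top. Origin: centre of its underside; x along its length and along the rocker, towards the end of the rocker to be pressed; z up.
- power_rocker (a joint): angle of the red rocker in rad: 0 = off (white-striped +x end raised), 0.34 = on (that end flat down). Pivot across the box (y) at its centre, 44 mm above the table; two wings in a shallow V, each 34 mm long, 34 mm wide, 8 mm thick. About 3 N pressed down on the raised wing moves it; hard stop; it stays where it is left.
- rocker_press (a point): the point to press: on the upper face of the raised, white-striped wing, 22 mm from the pivot and on the rocker's middle line; about 59 mm above the table when off and 52 mm when on (the wing's outer edge is about 63 mm high when off). Axes: z tilts with the rocker.
- blue_box: loose black square switch box, 76 x 76 mm, 36 mm high, about 0.6 kg, with one round blue key in the middle of its top inside a flat metal ring (ring top 38 mm high). Origin: centre of its underside; z up. It stands on the table and can be shoved or tipped by a sideways push.
- blue_key (a joint): travel of the round blue key (34 mm across), in m: 0 = out (off), 0.008 = fully in (on). Slides straight down with about 3 N of friction and a hard stop; stays where it is left.
- blue_top (a point): centre of the blue key's flat top: 48 mm above the table when out, 40 mm when fully in.
- yellow_box: loose black square switch box, 76 x 76 mm, 36 mm high, about 0.6 kg, with one round yellow key in the middle of its top inside a flat metal ring (ring top 38 mm high). Origin: centre of its underside; z up. It stands on the table and can be shoved or tipped by a sideways push. Not to be operated.
- yellow_key (a joint): travel of the round yellow key (34 mm across), in m: 0 = out (off), 0.008 = fully in (on). Slides straight down with about 3 N of friction and a hard stop; stays where it is left. To be left out.
- release_box: loose round aluminium camera release, 84 mm across, 30 mm high, about 0.6 kg, with one round green button in the middle of its top. Origin: centre of its underside; z up.
- release (a joint): travel of the green button (36 mm across), in m: 0 = up, 0.008 = fully down. A spring pushes it up with 2 N at the start, 7 N fully down; hard stop; it springs back when let go.
- release_top (a point): centre of the green button's flat top: 42 mm above the table when up, 34 mm when fully down.
- lid_jar: bystander, loose, stays where it is: clear glass jar with a dark brown lid, 56 mm across, 75 mm high. Origin: centre of its underside.
- amber_jar: bystander, loose, stays where it is: small amber jar with a brass lid, 44 mm across, 60 mm high. Origin: centre of its underside.
- tub: bystander, loose, stays where it is: yellow plastic tub with a lid, 102 mm across, 63 mm high. Origin: centre of its underside.
- cup: bystander, loose, stays where it is: clear plastic cup, 60 mm across at the rim, 80 mm high. Origin: centre of its underside.
- brush: bystander, loose, stays where it is: flat paint brush 200 mm long, lying on the table on the robot's side of the control units. Its x axis runs along it.
Things that resemble listed ones, but are neither listed nor needed, are in the scene too. What is shaped like the supply_box but pink is not meant.

How it is judged:
By the outcome, as a careful person would: the job done as asked, in the order asked, and still so for the second after the job is handed in, while the arm keeps its last pose, push and grip.
It also fails if it takes over 48 s, if anything falls off the work surface, if the arm or the gripper's body presses on something with over 40 N, if the wrist force passes 120 N, or if a joint passes its speed limit or range.

### The arm

A 6-joint arm with a two-finger parallel gripper is mounted at the origin on the work surface. World frame = base frame: x ahead of the robot, y to its left, z up, the work surface at z = 0. Lengths are in mm, angles in rad, forces in N, time in s.
With the tool pointing down it reaches from about 400 to 925 mm from the base axis. Payload 12.5 kg.
Tool frame: the origin (TCP) lies where the fingers leave the gripper's body, on its centre line; the fingertips stand 78 mm ahead of it and the grasp point (between the pads) lies 59 mm ahead of it; z points along the fingers, y is the line along which they close (so a half turn about z gives the same grasp; the last joint's range is limited). The gripper opens to 95 mm and grips with 3 to 60 N. Pads are 20 mm wide; open, the fingers measure 119 mm over their backs; the gripper's body (75 mm by 180 mm) begins 59 mm behind the grasp point.
Start: joints at [1.078, 0.491, 1.559, -0, 1.092, -0.106], TCP at [235.748, 578.844, 292.261] pointing down, gripper open.
Joint ranges: [-3.1, 3.1], [-0.84, 2.19], [0.05, 2.79], [-1.13, 4.28], [0.06, 2.93], [-2.69, 2.69]. Speed limits (rad/s): [2.22, 2.22, 2.79, 3.14, 3.14, 3.14].

### API

Orientations are given as a rotation vector (axis times angle).
In Python, from plant import ctrl, cams, ticket gives the robot as it stands.
- The arm moves only by the tool step_arm, never from a script. Its arguments are lists of equal length, an entry for each row: "linear": the shift along the world's x, y, z each as a share of 400 mm, from -1 to 1, a list of three; "turn": the turn about the world's z as a share of pi rad, from -1 to 1. A call has 1 to 12 rows; each row shifts and turns the commanded pose from where the row before left it; what a row does not reach is not made up. A row lasts 1/10 s, in which the tool goes at most 50 mm and 8.59 degrees, less where a joint would pass 70% of its speed; a pose out of reach is approached as far as the arm can. A call with a number of a shift or a turn outside -1 to 1 is refused whole. A call with a gripper value outside its range is refused whole. "hand" is the opening, from -1 (shut) to 1 (fully open), set as the call begins (left out, the last holds). The fingers move at their own pace and stop on an object; "grip_force" is the grip in N (left out, the last holds). Time passes only in rows, so rows that do not move let the fingers close. It gives the time, the measured TCP pose, the force, the opening and the grip force at its end, in the units of the state.
- ctrl.sense(): the state, without advancing time (a new reading comes with each control period).
- cams.grab_frame(name): name is "side" or "top"; returns the picture (384x512x3 uint8, red, green, blue); there is no depth.
- cams.calibration(name): a dict with "fx", "fy", "cx", "cy" (pixels), "extrinsics" (4x4, takes a point from world to camera coordinates). Camera axes: x right, y down, z forward; pixel columns grow to the right and rows downward; lengths in mm; the calibration is good to about 2 mm. A picture is of the moment at which its call begins. calibration takes no time and is no camera call.
- ticket.finish_job(): hands the job in; it is judged then, once.
The state is a dict: "time": time; "q": joint angles; "joint_velocities": joint speeds; "joint_efforts": joint torques, N m; "tool_pos": TCP position; "tcp_rot": TCP orientation; "ft_force": force on the tool from outside, world axes, zero at the start; "wrist_torque": the same for the moment, N m; "gripper_width": finger opening in mm; "gripper_force": force on a finger pad.
Only numpy, scipy, OpenCV 4.12 (cv2) and the standard library are available. Lean on these libraries where they do the work, as an engineer would, in place of code of your own. Each camera call takes 0.05 s, during which the arm holds its last target. There are 200 camera calls.

## Working session

There is one attempt and no reset: what is moved stays moved. The work goes in short steps, Python scripts to look and compute and a tool call to move; the robot and the scene stay as the last step left them, time stands still between calls to the robot, and variables do not carry over. Pictures are saved under pics/ and viewed, at most 10 in all, crops included, and the job is handed in when it is done.

Besides the shell and the picture viewer there is one more tool, called after "Call:" as a command line: name --pt "numbers of a row" for each row, then --argument value for the rest. step_arm: Moves the arm, as the interface text tells. Its arguments: {"type":"object","properties":{"linear":{"type":"array","items":{"type":"array","items":{"type":"number"}}},"turn":{"type":"array","items":{"type":"number"}},"hand":{"type":"number"},"grip_force":{"type":"number"}},"required":["linear","turn"]}

```bash
mkdir -p pics; ls
python3 - <<'E'
from plant import ctrl,cams
import cv2,numpy as np
for n in("top","side"):
    cv2.imwrite(f"pics/{n}0.png",cams.grab_frame(n)[:,:,::-1])
    c=cams.calibration(n);print(n,c["fx"],c["fy"],c["cx"],c["cy"]);print(np.round(c["extrinsics"],3))
s=ctrl.sense();print(s)
E
```

```text
pics
top 390.195457999966 390.195457999966 258.1093505986416 197.47623640937283
[[-1.500000e-02 -1.000000e+00 -1.200000e-02  4.531900e+01]
 [-9.970000e-01  1.600000e-02 -7.500000e-02  5.335570e+02]
 [ 7.600000e-02  1.000000e-02 -9.970000e-01  1.190853e+03]
 [ 0.000000e+00  0.000000e+00  0.000000e+00  1.000000e+00]]
side 370.92045077285536 370.92045077285536 258.79699030734207 194.44558742288484
[[ 7.70000e-01 -6.38000e-01  1.30000e-02 -3.80455e+02]
 [-3.84000e-01 -4.79000e-01 -7.89000e-01  2.65677e+02]
 [ 5.10000e-01  6.02000e-01 -6.14000e-01  8.65013e+02]
 [ 0.00000e+00  0.00000e+00  0.00000e+00  1.00000e+00]]
{'time': 0.1, 'q': array([ 1.07842666e+00,  4.91468526e-01,  1.55941675e+00, -3.79539193e-05,
        1.09168710e+00, -1.05595339e-01]), 'joint_velocities': array([ 0.00198103, -0.00079099, -0.00125137,  0.00112337, -0.00048621,
       -0.00051135]), 'joint_efforts': array([ 4.20835931e-03, -6.13617325e+01, -2.58606416e+01,  6.93895994e-02,
        4.69960109e-02, -4.90610637e-05]), 'tool_pos': array([235.66245881, 578.70504185, 291.72952519]), 'tcp_rot': array([-6.03687556e-01, -3.08278326e+00,  1.48612847e-03]), 'ft_force': array([ 0.40393986, -0.01109627, -0.00948053]), 'wrist_torque': array([ 0.03355938,  0.0458858 , -0.0160927 ]), 'gripper_force': 0.0, 'gripper_width': 94.90766146602745}
```

View pics/top0.png

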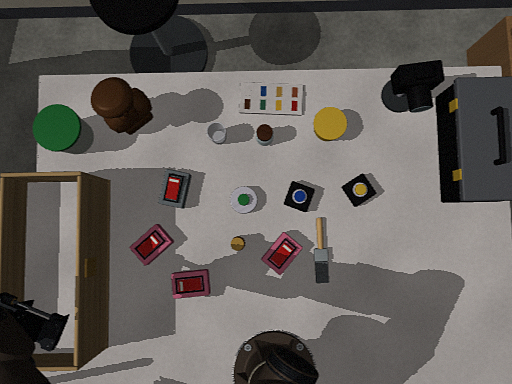

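View pics/side0.png

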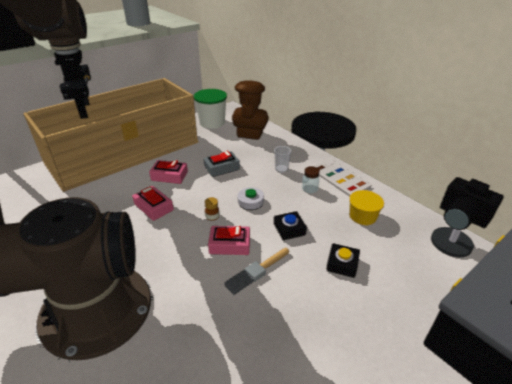

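```bash
cat > h.py <<'E'
import cv2,numpy as np
from plant import ctrl,cams
def proj(n,P):
    c=cams.calibration(n);p=c["extrinsics"]@np.r_[P,1];return np.array([c["fx"]*p[0]/p[2]+c["cx"],c["fy"]*p[1]/p[2]+c["cy"]])
def ray(n,u,z):
    c=cams.calibration(n);E=c["extrinsics"];R,t=E[:3,:3],E[:3,3]
    o=-R.T@t;d=R.T@np.array([(u[0]-c["cx"])/c["fx"],(u[1]-c["cy"])/c["fy"],1]);return o+d*(z-o[2])/d[2]
def blobs(im,lo,hi,roi,mina=15):
    x0,y0,x1,y1=roi;h=cv2.cvtColor(im[y0:y1,x0:x1],cv2.COLOR_RGB2HSV)
    m=cv2.inRange(h,lo,hi);n,_,st,ce=cv2.connectedComponentsWithStats(m)
    return [(ce[i]+[x0,y0],st[i]) for i in range(1,n) if st[i][4]>=mina]
E
python3 - <<'E'
from h import *
im={n:cv2.imread(f"pics/{n}0.png")[:,:,::-1].copy() for n in("top","side")}
R={"top":dict(green=(230,185,260,213),blue=(285,182,315,212),yel=(345,175,375,205),red=(160,168,190,208)),
"side":dict(green=(238,180,265,210),blue=(275,208,305,238),yel=(330,244,360,275),red=(203,148,240,176))}
H=dict(green=((45,90,30),(85,255,255)),blue=((100,120,40),(130,255,255)),yel=((18,120,80),(35,255,255)),red=((0,150,60),(6,255,255)))
Z=dict(green=42,blue=48,yel=48,red=50)
for k in H:
    for n in im:
        for c,st in blobs(im[n],*H[k],R[n][k]): print(k,n,c.round(1),st,ray(n,c,Z[k]).round(1))
a=cv2.resize(im["top"][160:220,140:220],None,fx=5,fy=5,interpolation=cv2.INTER_CUBIC)
b=cv2.resize(im["side"][140:200,190:270],None,fx=5,fy=5,interpolation=cv2.INTER_CUBIC)
cv2.imwrite("pics/crop.png",np.hstack([a,b])[:,:,::-1])
E
```

```text
green top [243.  199.2] [  8   9  11  11 101] [528.1  83.1  42. ]
green side [250.5 192.9] [ 8  9 10  9 72] [523.3  76.   42. ]
blue top [299.3 195.8] [ 9  9 11 11 93] [535.3 -87.9  48. ]
blue side [290.1 218.2] [ 9  6 13 10 96] [532.7 -91.9  48. ]
yel top [360.1 189.1] [10  9 12 11 99] [ 552.8 -272.5   48. ]
yel side [344.6 252.8] [  8   3  14  13 131] [ 549.4 -276.7   48. ]
red top [172.1 188.9] [  5   9  15  23 213] [562.2 298.1  50. ]
red side [219.5 157.1] [  7   5  22  10 112] [560.3 295.7  50. ]
```

View pics/crop.png

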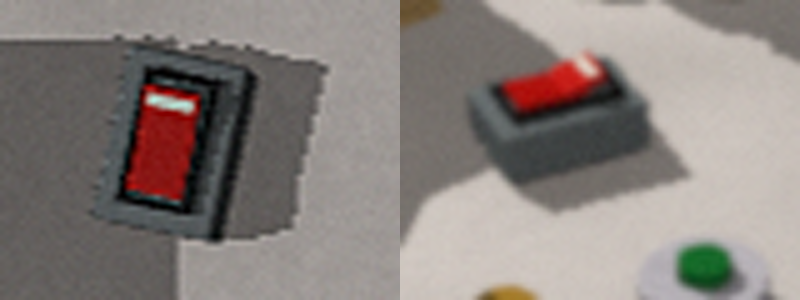

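Run:
```python
from h import *
a=ray("top",(174.8,177.6),63);b=ray("top",(170.8,199.6),51);s=ray("top",(174,180.4),61)
print(a,b,s,np.linalg.norm((a-b)[:2]));d=(a-b)[:2];d/=np.linalg.norm(d);print(d,np.degrees(np.arctan2(d[1],d[0])))
print("press from a",a[:2]-d*10.5,"from b",b[:2]+d*(33.5+21.5))
# side: white stripe centre
u=(190+588/5,140+67/5);print("side stripe",ray("side",u,61))
from scipy.spatial.transform import Rotation as R
print(R.from_rotvec(ctrl.sense()["tcp_rot"]).as_matrix().round(3))
```

```text
[594.93730839 286.97308132  63.        ] [529.53291438 301.73784836  51.        ] [586.73073389 289.83115385  61.        ] 67.05022820220906
[ 0.97545371 -0.22020458] -12.72104897645586
press from a [584.69504441 289.28522936] from b [583.18286856 289.62659671]
side stripe [806.70543017 108.88406419  61.        ]
[[-0.926  0.377 -0.   ]
 [ 0.377  0.926 -0.001]
 [ 0.    -0.001 -1.   ]]
```

Call:
step_arm --pt "0 0 0.1" --pt "0 0 0.1" --pt "0.0866 -0.0726 0" --pt "0.0866 -0.0726 0" --pt "0.0866 -0.0726 0" --pt "0.0866 -0.0726 0" --pt "0.0866 -0.0726 0" --pt "0.0866 -0.0726 0" --pt "0.0866 -0.0726 0" --pt "0.0866 -0.0726 0" --pt "0.0866 -0.0726 0" --pt "0.0866 -0.0726 0" --turn '[0, 0, 0, 0, 0, 0, 0, 0, 0, 0, 0, 0]' --hand -1 --grip_force 20

```text
time: 1.3
tool_pos: [583.3, 287.0, 372.0]
tcp_rot: [-0.604, -3.082, 0.0]
ft_force: [0.2, 1.3, -0.5]
gripper_width: 5.1
gripper_force: 0.0
```

Call:
step_arm --pt "0 0 -0.09" --pt "0 0 -0.09" --pt "0 0 -0.09" --pt "0 0 -0.09" --pt "0 0 -0.09" --pt "0 0 -0.08" --pt "0 0.003 0" --pt "0 0 0" --turn '[0.026, 0.026, 0, 0, 0, 0, 0, 0]'

```text
time: 2.1
tool_pos: [582.4, 289.8, 160.6]
tcp_rot: [-0.35, -3.122, 0.0]
ft_force: [0.7, -0.2, 1.7]
gripper_width: 0.3
gripper_force: 0.0
```

Run:
```python
from h import *
t=cams.grab_frame("top");s=cams.grab_frame("side")
print(ctrl.sense()["tool_pos"],ctrl.sense()["ft_force"])
p=[ctrl.sense()["tool_pos"]-[0,0,78]];print(proj("top",p[0]),proj("side",p[0]))
a=cv2.resize(t[140:240,120:220],None,fx=4,fy=4,interpolation=cv2.INTER_CUBIC)
b=cv2.resize(s[100:200,170:270],None,fx=4,fy=4,interpolation=cv2.INTER_CUBIC)
cv2.imwrite("pics/c2.png",np.hstack([a,b])[:,:,::-1])
```

```text
[582.7750994  289.96215906 162.11475501] [-0.34346559 -0.05217682  0.68746064]
[172.18347065 180.79918314] [225.33378162 147.2967601 ]
```

View pics/c2.png

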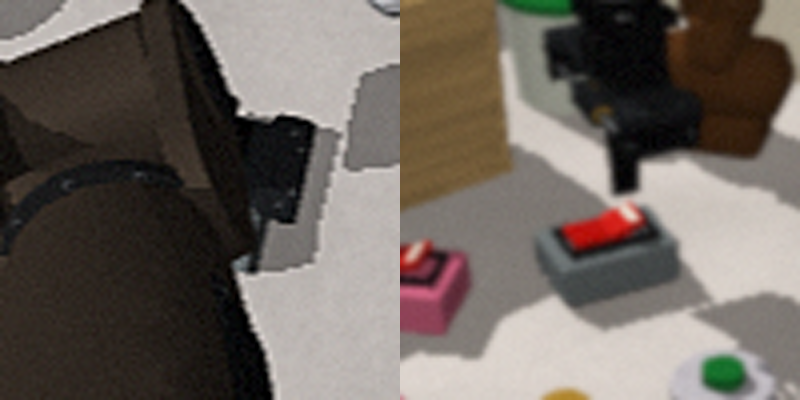

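The tip sits over the striped end (tip at crop px ~(625,190), stripe at ~(630,210)). Going down.

Call:
step_arm --pt "0 0 -0.03" --pt "0 0 -0.01" --pt "0 0 -0.01" --pt "0 0 -0.01" --pt "0 0 -0.01" --pt "0 0 -0.005" --pt "0 0 -0.005" --pt "0 0 0" --pt "0 0 0" --turn '[0, 0, 0, 0, 0, 0, 0, 0, 0]'

```text
time: 3.1
tool_pos: [583.1, 289.7, 129.8]
tcp_rot: [0.35, 3.119, 0.002]
ft_force: [2.2, -2.3, 12.8]
gripper_width: 0.6
gripper_force: 6.3
```

Call:
step_arm --pt "0 0 -0.004" --pt "0 0 0" --turn '[0, 0]'

```text
time: 3.3
tool_pos: [583.1, 289.7, 129.5]
tcp_rot: [0.35, 3.118, 0.002]
ft_force: [-2.0, -4.1, 25.7]
gripper_width: 0.2
gripper_force: 12.7
```

Call:
step_arm --pt "0 0 0.1" --pt "0 0 0.1" --pt "-0.0136 -0.1053 0" --pt "-0.0136 -0.1053 0" --pt "-0.0136 -0.1053 0" --pt "-0.0136 -0.1053 0" --pt "-0.0136 -0.1053 0" --pt "-0.0136 -0.1053 0" --pt "-0.0136 -0.1053 0" --pt "-0.0136 -0.1053 0" --pt "-0.0136 -0.1053 0" --pt "0 0 0" --turn '[0, 0, 0, 0, 0, 0, 0, 0, 0, 0, 0, 0]'

```text
time: 4.5
tool_pos: [532.5, -93.2, 206.4]
tcp_rot: [-0.357, -3.121, 0.0]
ft_force: [0.1, 0.1, 0.1]
gripper_width: 0.2
gripper_force: 0.0
```

Run:
```python
from h import *
t=cams.grab_frame("top");s=cams.grab_frame("side")
print(ctrl.sense()["tool_pos"])
a=cv2.resize(t[150:230,140:220],None,fx=5,fy=5,interpolation=cv2.INTER_CUBIC)
b=cv2.resize(s[140:220,190:270],None,fx=5,fy=5,interpolation=cv2.INTER_CUBIC)
cv2.imwrite("pics/c3.png",np.hstack([a,b])[:,:,::-1])
```

```text
[532.81864632 -89.94577522 206.41465349]
```

View pics/c3.png

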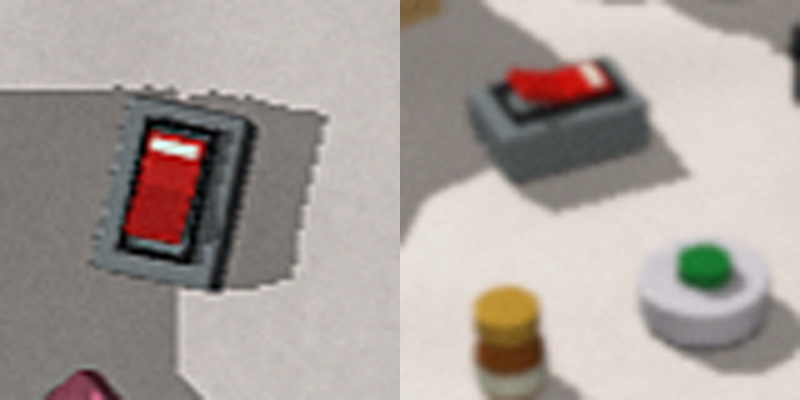

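Rocker is now on (striped end flat, near crop px (592,77); other wing raised), box in place. Now the blue key.

Call:
step_arm --pt "0 0 -0.08" --pt "0 0 -0.06" --pt "0 0 -0.03" --pt "0 0 -0.01" --pt "0 0 -0.01" --pt "0 0 -0.01" --pt "0 0 -0.01" --pt "0 0 -0.01" --pt "0 0 -0.005" --pt "0 0 0" --pt "0 0 0" --turn '[0, 0, 0, 0, 0, 0, 0, 0, 0, 0, 0]'

```text
time: 5.7
tool_pos: [533.5, -89.4, 117.8]
tcp_rot: [0.35, 3.12, -0.0]
ft_force: [-2.5, 2.9, 14.1]
gripper_width: 0.2
gripper_force: 7.3
```

Call:
step_arm --pt "0 0 -0.004" --pt "0 0 0" --turn '[0, 0]'

```text
time: 5.9
tool_pos: [533.5, -89.5, 117.5]
tcp_rot: [0.35, 3.12, -0.0]
ft_force: [-6.8, 3.4, 33.5]
gripper_width: 0.5
gripper_force: 17.1
```

Call:
step_arm --pt "0 0 0.1" --pt "0 0 0.1" --pt "-0.003 0.085 0" --pt "-0.003 0.085 0" --pt "-0.003 0.085 0" --pt "-0.003 0.085 0" --pt "-0.004 0.085 0" --pt "0 0 0" --pt "0 0 0" --turn '[0, 0, 0, 0, 0, 0, 0, 0, 0]'

```text
time: 6.8
tool_pos: [526.7, 80.9, 195.0]
tcp_rot: [-0.348, -3.122, 0.0]
ft_force: [-0.1, -0.6, 0.4]
gripper_width: 0.5
gripper_force: 0.0
```

Run:
```python
from h import *
t=cams.grab_frame("top");s=cams.grab_frame("side")
p=ctrl.sense()["tool_pos"];print(p,proj("side",p-[0,0,78]))
a=cv2.resize(t[160:240,240:320],None,fx=5,fy=5,interpolation=cv2.INTER_CUBIC)
b=cv2.resize(s[160:240,230:310],None,fx=5,fy=5,interpolation=cv2.INTER_CUBIC)
cv2.imwrite("pics/c4.png",np.hstack([a,b])[:,:,::-1])
```

```text
[526.8591805   79.81464122 195.00537825] [250.64090642 171.98725902]
```

View pics/c4.png

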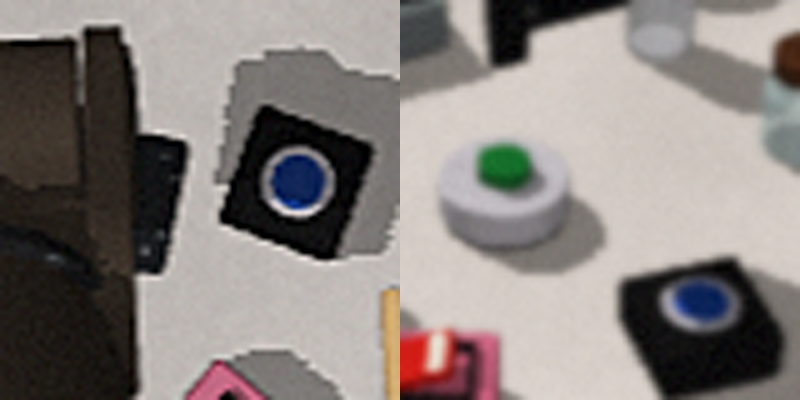

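The blue key is flush with its ring (crop px ~(700,300)), and the tip is above the green button. Last press.

Call:
step_arm --pt "0 0 -0.08" --pt "0 0 -0.05" --pt "0 0 -0.03" --pt "0 0 -0.01" --pt "0 0 -0.01" --pt "0 0 -0.01" --pt "0 0 -0.01" --pt "0 0 -0.01" --pt "0 0 0" --pt "0 0 0" --turn '[0, 0, 0, 0, 0, 0, 0, 0, 0, 0]'

```text
time: 7.9
tool_pos: [527.1, 80.4, 111.9]
tcp_rot: [0.35, 3.12, 0.0]
ft_force: [-1.3, -3.1, 9.3]
gripper_width: 0.1
gripper_force: 4.5
```

Call:
step_arm --pt "0 0 -0.004" --pt "0 0 0" --pt "0 0 0" --turn '[0, 0, 0]'

```text
time: 8.2
tool_pos: [527.2, 80.4, 111.6]
tcp_rot: [0.349, 3.12, 0.0]
ft_force: [-6.9, -4.5, 27.6]
gripper_width: 0.5
gripper_force: 14.0
```

Button is against its stop (tip at about 34 mm, 27 N). One last check of the scene, then I hand it in.

Run:
```python
from h import *
for n in("top","side"):
    a=cams.grab_frame(n);b=cv2.imread(f"pics/{n}0.png")[:,:,::-1]
    if n=="side":
        print([(c.round(1),ray(n,c,34).round(1)) for c,_ in blobs(a,(45,90,30),(85,255,255),(238,180,270,210),5)])
    cv2.imwrite(f"pics/{n}F.png",a[:,:,::-1])
print(ctrl.sense()["ft_force"],ctrl.sense()["tool_pos"])
```

```text
[(array([249.9, 194.8]), array([522. ,  77.7,  34. ]))]
[-6.11405156 -4.81774519 27.78116316] [527.14102877  80.3894886  111.58837579]
```

View pics/sideF.png

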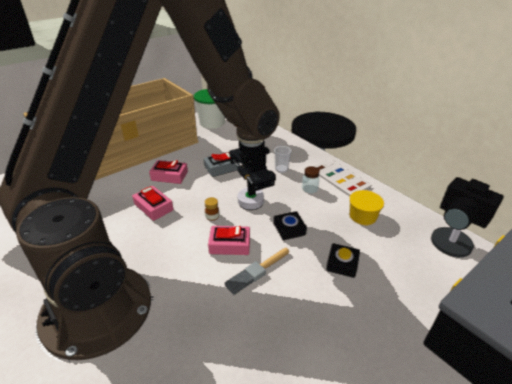

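The fingertip holds the green button down at (250,195). Blue (290,220), yellow (344,254) and the bystanders are where they were.

```bash
python3 -c "
from plant import ticket;print(ticket.finish_job())"
```

```text
the job is handed in; nothing more can be done
None
```

I tipped the rocker on, pressed the blue key fully in, and handed the job in with the green release button held fully down; nothing else appeared to have moved in the last side view.

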